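# Hold a plug-in relay under test on the third stop of a relay tester

## Task

Test the spectrometer's interlock relay: take the relay with the two-prong foot out of the parts tray, leaving the other two standing there, plug it fully home in the socket of the relay tester while the selector is still at off, and let go of it. Only then turn the tester's sprung selector knob clockwise, counting the clicks, to the third stop and no further, since a higher stop would overload the coil. The knob springs back to off when released, so finish while still holding it at the third stop.

Things in the scene. Friction and masses are not known exactly. Their poses are not given: they have to be found in the camera images.
- relay_centre (a point): middle, half-way up, of the relay to test: clear rectangular case with a coil in it, black base, two-prong foot; 58 mm high, 60-120 g, upright in a tray bay. z up, x along its length. Grip the case across y: 28 mm wide, 34 mm long in x, from 18 to 58 mm above the prong tips. A low black ridge on top marks the +x end (narrow prong)
- relay_seat (a point): on the relay, centre of the underside of its black base (36 x 30 x 6 mm), 17 mm below relay_centre; it lies on the socket's top when fully home. Axes as the relay. From it two tapered prongs reach down 12 mm: the wide one x -15 to +1 mm, 16 mm wide in y; the narrow one x +9 to +15 mm, 9 mm wide in y
- socket_mouth (a point): centre of the top face of the tester's relay socket, a black block 52 x 34 mm with lower screw terminals at both x ends; top 74 mm above the worktop. Axes as the plugged relay: x along the two slots, narrow slot at +x, z up. Slots are 16 mm deep and 1 mm wider than the prongs on every side; the relay fits one way round only
- selector_grip (a point): on the axis of the tester's selector knob, 29 mm above the flat panel (panel 58 mm above worktop; tester fixed). Knob: black upright bar 40 mm long, 12 mm thick, from 8 to 40 mm above the panel, axis through its middle, on a round skirt 43 mm across and 10 mm high. x points along the bar to the pointer end (white line) and turns with it; z up
- selector (a joint): selector angle, rad: 0 at off (dot on panel), grows clockwise from above. A click at each stop, 0.393 apart, each with a bar mark: 0.393, 0.785, third 1.178, 1.571, 1.963 (end). A spring always drives it back to off (0.075 N m at off, 0.085 at the third stop); the detent adds about 0.04 on leaving a stop and eases into the next, and cannot hold it alone
- can_centre (a point): bystander in another tray bay: relay in a round aluminium can, 33 mm across, 60 mm high; the point is half-way up
- slim_centre (a point): bystander in another tray bay: slim white relay, 30 x 17 mm, 42 mm high; the point is half-way up
- tray: grey parts tray fixed to the worktop, 168 x 60 mm, walls 12 mm high and 3 mm thick, floor 3 mm thick; three bays in a row along its x, centres at x = -55, 0, +55 mm. Origin: centre of the underside. Which relay stands in which bay varies
There are look-alikes about, which are no part of the job. What is shaped like the part that bears relay_centre but orange or turquoise is not meant.

How it is judged:
By the outcome, as a careful person would: the job done as asked, in the order asked, and still so for the second after the job is handed in, while the arm keeps its last pose, push and grip.
It also fails if it takes over 61 s, if anything falls off the work surface, if the arm or the gripper's body presses on something with over 40 N, if the wrist force passes 120 N, or if a joint passes its speed limit or range.

## Robot

A 6-joint arm with a two-finger parallel gripper is mounted at the origin on a cart in front of the work surface, level with it; the furniture and walls round the work are solid. World frame = base frame: x ahead of the robot, y to its left, z up, the work surface at z = 0. Lengths are in m, angles in rad, forces in N, time in s.
With the tool pointing down it reaches from about 0.25 to 0.85 m from the base axis. Payload 12.5 kg.
Tool frame: the origin (TCP) lies midway between the tips of the shut fingers; the grasp point (between the pads) lies 19 mm behind it; z points along the fingers, y is the line along which they close (so a half turn about z gives the same grasp; the last joint's range is limited). The gripper opens to 93 mm and grips with 3 to 60 N. Pads are 15 mm wide; open, the fingers measure 128 mm over their backs; the gripper's body (75 mm by 188 mm) begins 65 mm behind the grasp point.
Start: joints at [-0.085, 0.351, 1.652, -0, 1.139, -0.085], TCP at [0.55, 0, 0.219] pointing down, gripper open.
Joint ranges: [-2.75, 2.75], [-0.79, 2.1], [0.01, 2.65], [-1.57, 4.71], [0.07, 3.14], [-2.87, 2.87]. Speed limits (rad/s): [2.22, 2.22, 2.79, 3.14, 3.14, 3.14].

## Interface

Orientations are given as a rotation vector (axis times angle).
In Python, from bench import r gives the robot as it stands. The module is installed in compiled form; this text tells all that it offers.
- The arm moves only by the tool move_arm, never from a script. Its argument "steps" is a list of rows, each a list of 3 entries, a list of its own where there are three numbers: the shift along the tool's x, y, z normalised to -1 to 1, where 1 is 80 mm, then the turn, a rotation vector about the tool's x, y, z normalised to -1 to 1, where 1 is 90 degrees, then the gripper's target within -1 to 1 (fully open at 1, half-way at 0, shut at -1). In form: [[[tx, ty, tz], [rx, ry, rz], grip], ...]. A call has 1 to 8 rows; each row is the pose to reach, as a shift and turn from the pose commanded when the call began, along the tool's axes at that moment; what a row does not reach only later rows make up. A row lasts 1/10 s, in which the tool goes at most 50 mm and 8.59 degrees, less where a joint would pass 70% of its speed; a pose out of reach is approached as far as the arm can. A call with a number of a shift or a turn outside -1 to 1 is refused whole. A call with a gripper value outside its range is refused whole. The fingers move at their own pace and stop on an object; "grip_force" is the grip in N (left out, the last holds). Time passes only in rows, so rows that repeat a pose let the fingers close. It gives the time, the measured TCP pose, the force, the opening and the grip force at its end, in the units of the state.
- r.read_state(): the state, without advancing time (a new reading comes with each control period).
- r.camera(name): name is "scene" or "side" or "wrist"; returns a dict with "frame" (420x560x3 uint8, red, green, blue), "camera_matrix" (3x3 intrinsics, pixels), "R" (3x3) and "t" (3): a world point X has camera coordinates R X + t. Camera axes: x right, y down, z forward; pixel columns grow to the right and rows downward; lengths in m; the calibration is good to about 2 mm. A picture is of the moment at which its call begins. There is no depth.
- r.finish_job(): hands the job in; it is judged then, once.
The state is a dict: "clock": time; "joint_pos": joint angles; "joint_velocities": joint speeds; "joint_torque": joint torques, N m; "ee_pos": TCP position; "tcp_rot": TCP orientation; "force": force on the tool from outside, world axes, zero at the start; "moment": the same for the moment, N m; "gripper_width": finger opening in m; "gripper_force": force on a finger pad.
Only numpy, scipy, OpenCV 4.12 (cv2) and the standard library are available. Lean on these libraries where they do the work, as an engineer would, in place of code of your own. Each camera call takes 0.05 s, during which the arm holds its last target. There are 200 camera calls.

## Working session

There is one attempt and no reset: what is moved stays moved. The work goes in short steps, Python scripts to look and compute and a tool call to move; the robot and the scene stay as the last step left them, time stands still between calls to the robot, and variables do not carry over. Pictures are saved under pics/ and viewed, at most 10 in all, crops included, and the job is handed in when it is done.

Besides the shell and the picture viewer there is one more tool, called after "Request:" as a command line: name --argument value ..., lists and objects as JSON in quotes. move_arm: Moves the arm, as the interface text tells. Its arguments: {"type":"object","properties":{"steps":{"type":"array"},"grip_force":{"type":"number"}},"required":["steps"]}

```bash
mkdir -p pics; cat > h.py <<'E'
import numpy as np, cv2
from bench import r
from scipy.spatial.transform import Rotation as Ro
def snap(name,fn):
    c=r.camera(name); cv2.imwrite('pics/'+fn+'.png',c['frame'][:,:,::-1]); np.savez('pics/'+fn+'.npz',**c); return c
def ray(fn,px):
    c=np.load('pics/'+fn+'.npz'); R,t=c['R'],c['t']
    d=R.T@np.linalg.solve(c['camera_matrix'],[px[0],px[1],1]); return -R.T@t,d/np.linalg.norm(d)
def tri(obs):
    A=np.zeros((3,3));b=np.zeros(3);L=[]
    for fn,px in obs:
        o,d=ray(fn,px);P=np.eye(3)-np.outer(d,d);A+=P;b+=P@o;L.append((o,P))
    X=np.linalg.solve(A,b); return X,[np.linalg.norm(P@(X-o)) for o,P in L]
def atz(fn,px,z):
    o,d=ray(fn,px); return o+d*(z-o[2])/d[2]
def proj(fn,X):
    c=np.load('pics/'+fn+'.npz');p=c['camera_matrix']@(c['R']@np.array(X)+c['t']);return p[:2]/p[2]
def crop(fn,x0,y0,x1,y1,s,out):
    im=cv2.imread('pics/'+fn+'.png')[y0:y1,x0:x1];cv2.imwrite('pics/'+out+'.png',cv2.resize(im,None,fx=s,fy=s,interpolation=cv2.INTER_CUBIC))
E
python3 - <<'E'
from h import *
a=[snap(n,n+'0')['frame'] for n in ('scene','side','wrist')]
for n in ('scene0','side0','wrist0'):
    c=np.load('pics/'+n+'.npz'); print(n,-c['R'].T@c['t'])
s=r.read_state(); print(s)
E
```

```text
scene0 [-0.18294927 -0.55748035  0.6033062 ]
side0 [ 0.08149078 -0.52063805  0.57083316]
wrist0 [0.54905841 0.07135687 0.3843771 ]
{'clock': 0.15, 'joint_pos': array([-8.45823570e-02,  3.51103697e-01,  1.65226396e+00, -6.66431196e-06,
        1.13910651e+00, -8.46006401e-02]), 'joint_velocities': array([-0.00048211, -0.00201183, -0.00015992, -0.00284359,  0.00144568,
       -0.00038467]), 'joint_torque': array([ 9.91285888e-04, -4.97462654e+01, -2.85344088e+01,  6.99646957e-02,
        2.45898723e-02, -7.18797719e-05]), 'ee_pos': array([5.49737454e-01, 5.58528280e-05, 2.18234892e-01]), 'tcp_rot': array([-2.22094431e+00, -2.22099112e+00,  8.99963961e-04]), 'force': array([-1.03398593,  0.00382875,  0.93941215]), 'moment': array([ 0.00568977, -0.04575317,  0.02636109]), 'gripper_force': 0.0, 'gripper_width': 0.09280724432230612}
```

View pics/scene0.png

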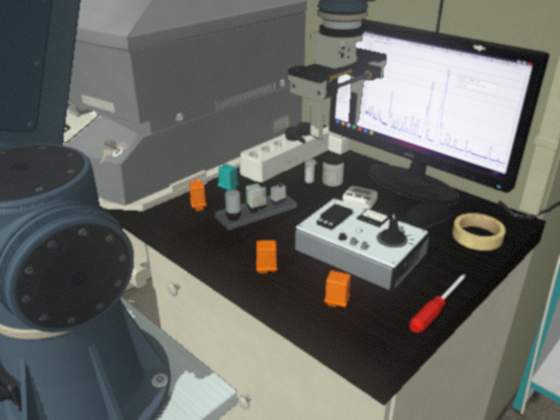

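View pics/wrist0.png

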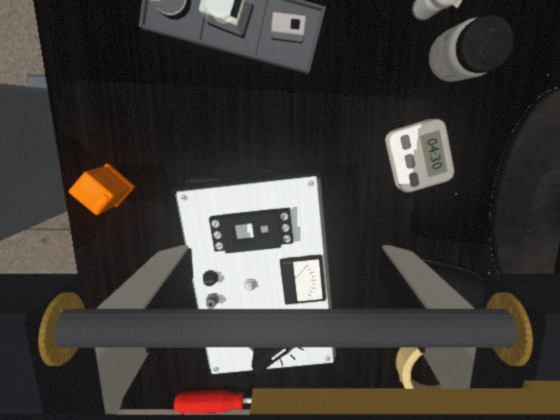

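View pics/side0.png

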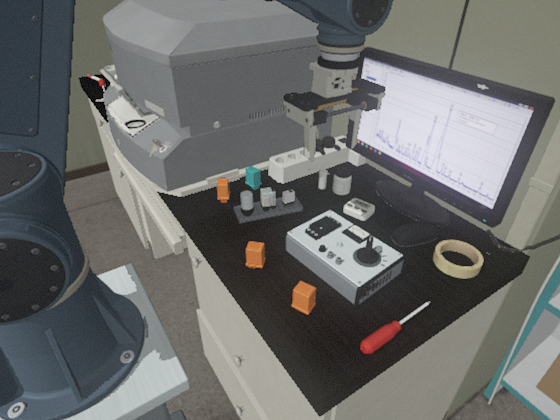

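The scene shows the tray at scene (255,205): the can is at (233,203), the clear relay is in the middle bay at (255,195), and the slim white relay is at (278,192). The tester is at (362,240) and its knob at (392,232). In the wrist view, the socket slots are at (244,231) wide and (264,230) narrow, and the clear relay is at (228,10), cut off by the frame edge. The side view shows the same layout, with the clear relay at (268,197) and the knob at (369,250).

Things that could be mistaken for the relay, in scene pixels: orange (197,193), (266,256) and (338,288), turquoise (228,176), the can (233,203) and the slim relay (278,192). My choice is the clear one at (255,195).

```bash
python3 - <<'E'
from h import *
c=np.load('pics/wrist0.npz'); print(c['R'],c['camera_matrix'])
print('relay',tri([('scene0',(255,195)),('side0',(268,197))]), atz('wrist0',(228,10),.05))
print('slots',atz('wrist0',(244,231),.074),atz('wrist0',(264,230),.074))
print('knob',tri([('scene0',(393,222)),('side0',(370,243))]))
for p in [(177,191),(317,178),(334,362),(210,373)]: print(atz('wrist0',p,.058))
E
```

```text
[[ 9.99998755e-01  2.00110792e-04 -1.56496164e-03]
 [ 5.98220393e-04 -9.65945915e-01  2.58743369e-01]
 [-1.45989096e-03 -2.58743983e-01 -9.65944833e-01]] [[357.23704694   0.         285.02962088]
 [  0.         357.23704694 210.04914327]
 [  0.           0.           1.        ]]
relay (array([0.49297333, 0.15552148, 0.04522165]), [np.float64(0.0016270438105969065), np.float64(0.0016270438105970117)]) [0.50045325 0.15630507 0.05      ]
slots [ 0.51109273 -0.03162977  0.074     ] [ 0.52938869 -0.03065612  0.074     ]
knob (array([ 0.53288803, -0.15066597,  0.09511983]), [np.float64(0.0008227722397403063), np.float64(0.0008227722397403723)])
[0.44777442 0.00226762 0.058     ]
[0.57808363 0.01459053 0.058     ]
[ 0.60085895 -0.18391175  0.058     ]
[ 0.46772744 -0.19795463  0.058     ]
```

Request:
move_arm --steps '[[[0.5, -0.3, 0], [0, 0, 0], 1], [[1, -0.6, 0], [0, 0, 0], 1], [[1, -0.6, 0], [0, 0, 0], 1], [[1, -0.6, 0], [0, 0, 0], 1], [[1, -0.6, 0], [0, 0, 0], 1]]'

```text
clock: 0.65
ee_pos: [0.5024, 0.0795, 0.2186]
tcp_rot: [2.222, 2.221, 0.0]
force: [0.6, -0.8, -0.2]
gripper_width: 0.093
gripper_force: 0.0
```

```bash
python3 - <<'E'
from h import *
snap('wrist','w1'); print(r.read_state()['ee_pos'], proj('w1',[.495,.156,.05]))
E
```

```text
[0.50246663 0.07930847 0.21855301] [277.8204699  108.33098889]
```

Request:
move_arm --steps '[[[0.4, 0, 0], [0, 0, 0], 1], [[0.8, 0, 0], [0, 0, 0], 1], [[0.8, 0, 0], [0, 0, 0], 1], [[0.8, 0, 0], [0, 0, 0], 1]]'

```text
clock: 1.1
ee_pos: [0.5023, 0.1436, 0.2184]
tcp_rot: [-2.221, -2.222, 0.001]
force: [-0.2, -0.0, -0.2]
gripper_width: 0.0931
gripper_force: 0.0
```

```bash
python3 - <<'E'
from h import *
snap('wrist','w2'); print(r.read_state()['ee_pos'])
a=proj('w1',[.495,.156,.05]);b=proj('w2',[.495,.156,.05]);print(a,b)
ims=[]
for n,p in(('w1',a),('w2',b)):
    x0=max(0,int(p[0])-95);y0=min(max(0,int(p[1])-70),280);print(n,x0,y0)
    ims.append(cv2.resize(cv2.imread(f'pics/{n}.png')[y0:y0+140,x0:x0+190],None,fx=4,fy=4,interpolation=cv2.INTER_CUBIC)[:560,:760])
cv2.imwrite('pics/w1c.png',ims[0]);cv2.imwrite('pics/w2c.png',ims[1])
E
```

```text
[0.5022472  0.1431472  0.21841141]
[277.8204699  108.33098889] [278.43553582 178.62049636]
w1 182 38
w2 183 108
```

View pics/w1c.png

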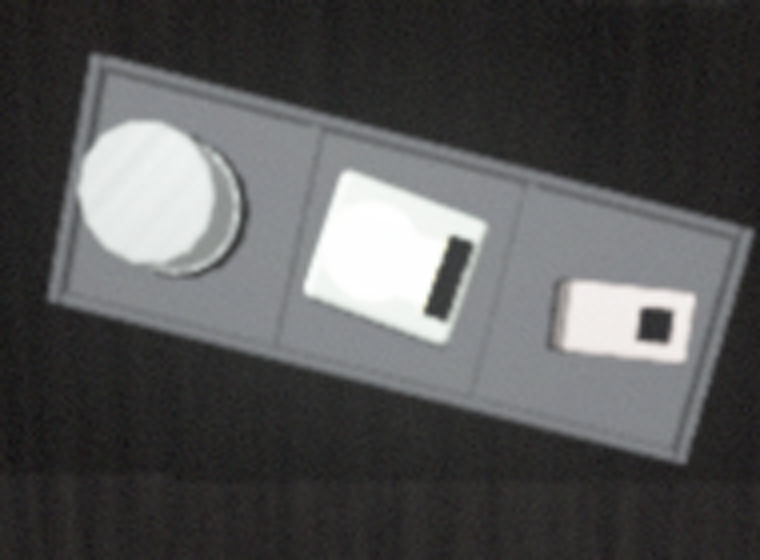

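View pics/w2c.png

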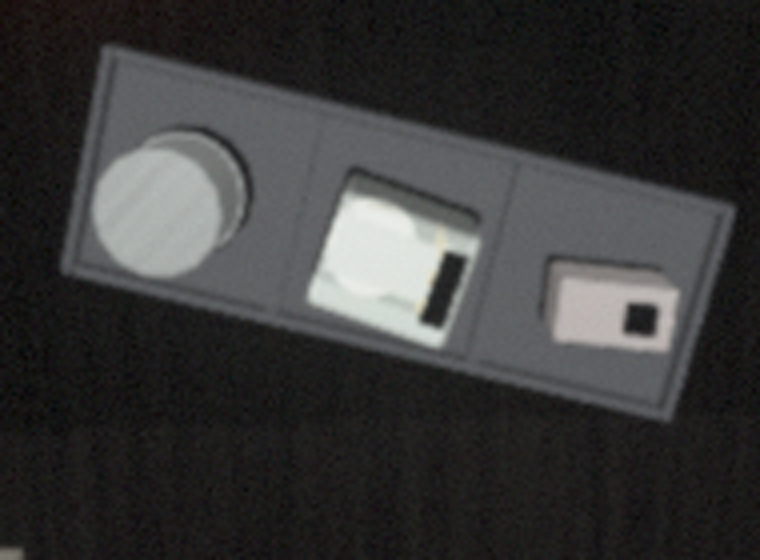

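The clear relay stands in the middle bay, between the can on the left and the slim relay on the right. In crop w1c its top corners are about (305,297), (446,346), (488,217) and (347,168), with the ridge at (448,279). In w2c the ridge is at (444,289), so the narrow end points right and slightly down. The choice is confirmed.

```bash
python3 - <<'E'
from h import *
W1=lambda p:('w1',(182+p[0]/4-.375,38+p[1]/4-.375)); W2=lambda p:('w2',(183+p[0]/4-.375,108+p[1]/4-.375))
for n,a,b in [('ridge',(448,279),(444,289)),('nl',(305,297),(309,303)),('nr',(446,346),(443,348)),('fr',(488,217),(482,238)),('fl',(347,168),(347,192))]:
    X,e=tri([W1(a),W2(b)]);print(n,X.round(4),np.round(e,4))
for z in(.058,.061):
  for W,P in((W1,[(305,297),(446,346),(488,217),(347,168),(448,279)]),(W2,[(309,303),(443,348),(482,238),(347,192),(444,289)])):
    Q=np.array([atz(*W(p),z)[:2] for p in P]);d=Q[1]-Q[0];d2=Q[4]-Q[:4].mean(0)
    print(z,Q[:4].mean(0).round(4),'ridge',Q[4].round(4),np.degrees(np.arctan2(d[1],d[0])),np.degrees(np.arctan2(*(Q[2]-Q[3])[::-1])),np.degrees(np.arctan2(d2[1],d2[0])),np.linalg.norm(d),np.linalg.norm(Q[2]-Q[1]))
for P in [((97,58),(753,230)),((50,299),(686,462)),]:
    a,b=[atz(*W1(p),.012) for p in P];print('tray',a,b,np.degrees(np.arctan2(*(b-a)[1::-1])))
E
```

```text
ridge [0.5091 0.1566 0.0602] [0.0001 0.0001]
nl [0.4777 0.1529 0.0577] [0.0002 0.0002]
nr [0.5089 0.1424 0.0584] [0.0002 0.0002]
fr [0.5174 0.1692 0.0658] [0.0001 0.0001]
fl [0.4873 0.1792 0.0637] [0.0001 0.0001]
0.058 [0.4978 0.1611] ridge [0.5091 0.1567] -18.64759568718142 -18.2205341175744 -21.548088034436272 0.03288371701309997 0.02872648077245274
0.058 [0.498  0.1605] ridge [0.5092 0.1562] -18.89911567521692 -18.761797712741608 -20.55474037397943 0.032928433776091566 0.027261069069376663
0.061 [0.4978 0.161 ] ridge [0.509  0.1566] -18.647595687181454 -18.220534117574367 -21.548088034436283 0.032581867083262404 0.028462791415127697
0.061 [0.498 0.161] ridge [0.5091 0.1568] -18.899115675216954 -18.76179771274161 -20.55474037397948 0.032625924854449706 0.027010625435675263
tray [0.42502583 0.20882388 0.012     ] [0.58587688 0.16920824 0.012     ] -13.835883627691048
tray [0.40996617 0.15268114 0.012     ] [0.5720383  0.11193136 0.012     ] -14.113324707726926
```

Request:
move_arm --steps '[[[0.1, -0.02, 0], [0, 0, -0.1], 1], [[0.2125, -0.05, 0], [0, 0, -0.2], 1], [[0.2125, -0.05, 0], [0, 0, -0.3], 1], [[0.2125, -0.05, 0], [0, 0, -0.4], 1], [[0.2125, -0.05, 0], [0, 0, -0.5], 1], [[0.2125, -0.05, 0], [0, 0, -0.6], 1], [[0.2125, -0.05, 0], [0, 0, -0.7], 1], [[0.2125, -0.05, 0], [0, 0, -0.792], 1]]'

```text
clock: 1.95
ee_pos: [0.4983, 0.1597, 0.2186]
tcp_rot: [-0.572, -3.089, 0.0]
force: [0.8, 0.0, -0.2]
gripper_width: 0.0932
gripper_force: 0.0
```

```bash
python3 - <<'E'
from h import *
print('strip',tri([('scene0',(243,170)),('side0',(271,176))]),tri([('scene0',(242,153)),('side0',(271,160))]))
s=r.read_state();R=Ro.from_rotvec(s['tcp_rot']).as_matrix();print(s['ee_pos'],R.round(4),np.degrees(np.arctan2(R[1,1],R[0,1])),s['joint_pos'])
E
```

```text
strip (array([0.57765412, 0.27979875, 0.02315323]), [np.float64(0.007306203915991534), np.float64(0.007306203915991567)]) (array([0.59139989, 0.29845042, 0.05892561]), [np.float64(0.0042875846268324936), np.float64(0.004287584626832538)])
[0.49830267 0.15967795 0.21859627] [[-9.337e-01  3.581e-01 -1.000e-04]
 [ 3.581e-01  9.337e-01 -2.000e-04]
 [ 0.000e+00 -2.000e-04 -1.000e+00]] 69.01360990416171 [ 2.21222815e-01  3.02388430e-01  1.72016395e+00 -2.09792813e-04
  1.11916941e+00 -9.83200334e-01]
```

Request:
move_arm --steps '[[[0, 0, 0.5], [0, 0, -0.027], 1], [[0, 0, 1], [0, 0, -0.027], 1], [[0, 0, 1], [0, 0, -0.027], 1]]'

```text
clock: 2.25
ee_pos: [0.4957, 0.1593, 0.1348]
tcp_rot: [-0.515, -3.092, 0.005]
force: [-0.4, -0.6, 0.2]
gripper_width: 0.0931
gripper_force: 0.0
```

Request:
move_arm --steps '[[[0, 0, 0.4], [0, 0, 0], 1], [[0, 0, 0.7], [0, 0, 0], 1], [[0, 0, 0.7], [0, 0, 0], 1], [[0, 0, 0.7], [0, 0, 0], 1], [[0, 0, 0.7], [0, 0, 0], 1]]'

```text
clock: 2.75
ee_pos: [0.4992, 0.161, 0.0846]
tcp_rot: [0.514, 3.097, 0.002]
force: [1.9, 0.2, -0.1]
gripper_width: 0.0932
gripper_force: 0.0
```

```bash
python3 - <<'E'
from h import *
snap('wrist','w3')
s=r.read_state();R=Ro.from_rotvec(s['tcp_rot']).as_matrix();print(s['ee_pos'],np.degrees(np.arctan2(R[1,1],R[0,1])),s['force'])
print(proj('w3',[.498,.161,.061]),proj('w3',[.5091,.1567,.061]))
E
```

```text
[0.49905326 0.16107557 0.08445465] 71.16948073388748 [ 1.02857546 -0.05004256 -0.93901592]
[285.16708104 244.83440211] [284.31417805 264.33724575]
```

View pics/w3.png

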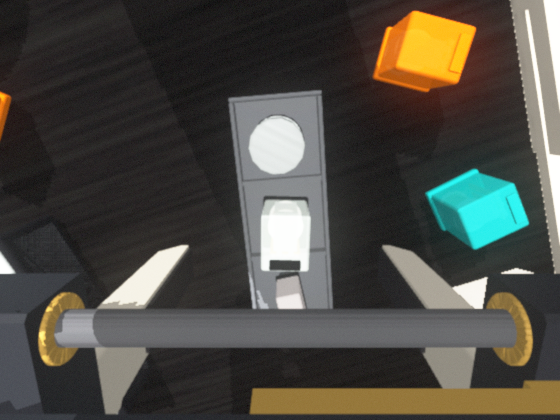

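The frame shows the relay centred between the open fingers, with its ridge at (286,265), as predicted. The turquoise look-alike at (475,210) is near the right finger, so I'll narrow the opening before going down.

Request:
move_arm --steps '[[[0, 0, 0], [0, 0, 0], 0.3], [[0, 0, 0], [0, 0, 0], 0.3], [[0, 0, 0], [0, 0, 0], 0.3], [[0, 0, 0.3], [0, 0, 0], 0.3], [[0, 0, 0.6], [0, 0, 0], 0.3], [[0, 0, 0.73], [0, 0, 0], 0.3], [[0, 0, 0.73], [0, 0, 0], 0.3], [[0, 0, 0.73], [0, 0, 0], 0.3]]' --grip_force 25

```text
clock: 3.6
ee_pos: [0.4984, 0.1611, 0.0248]
tcp_rot: [0.513, 3.099, 0.0]
force: [0.3, 0.0, 0.6]
gripper_width: 0.0605
gripper_force: 0.0
```

Request:
move_arm --steps '[[[0, 0, 0], [0, 0, 0], -1], [[0, 0, 0], [0, 0, 0], -1], [[0, 0, 0], [0, 0, 0], -1], [[0, 0, 0], [0, 0, 0], -1], [[0, 0, 0], [0, 0, 0], -1], [[0, 0, 0], [0, 0, 0], -1], [[0, 0, 0], [0, 0, 0], -1], [[0, 0, 0], [0, 0, 0], -1]]'

```text
clock: 4.4
ee_pos: [0.4981, 0.161, 0.0244]
tcp_rot: [0.513, 3.099, 0.0]
force: [-0.6, 0.1, 5.1]
gripper_width: 0.0281
gripper_force: 24.9
```

Request:
move_arm --steps '[[[0, 0, -0.3], [0, 0, 0], -1], [[0, 0, -0.7], [0, 0, 0], -1], [[0, 0, -1], [0, 0, 0], -1], [[0, 0, -1], [0, 0, 0], -1]]'

```text
clock: 4.8
ee_pos: [0.4994, 0.1614, 0.1068]
tcp_rot: [0.513, 3.095, 0.003]
force: [1.2, 0.2, -0.9]
gripper_width: 0.0278
gripper_force: 24.9
```

Request:
move_arm --steps '[[[0, 0, -0.5], [0, 0, 0.09], -1], [[0, 0, -1], [0, 0, 0], -1], [[0, 0, -1], [0, 0, -0.09], -1], [[0, 0, -1], [0, 0, -0.18], -1], [[0, 0, -1], [0, 0, -0.27], -1], [[0, 0, -1], [0, 0, -0.27], -1], [[0, 0, -1], [0, 0, -0.27], -1]]'

```text
clock: 5.5
ee_pos: [0.4977, 0.161, 0.1834]
tcp_rot: [0.144, -3.137, 0.0]
force: [0.5, 0.5, -0.1]
gripper_width: 0.0281
gripper_force: 24.9
```

```bash
python3 - <<'E'
from h import *
s=r.read_state();R=Ro.from_rotvec(s['tcp_rot']).as_matrix();y=R[:,0];print(s['ee_pos'],'x-yaw',np.degrees(np.arctan2(y[1],y[0])),s['force'],s['gripper_width'])
d=np.array([.592,-.031,.185])-s['ee_pos'];print('to view pose, tool axes /80mm',(R.T@d/.08).round(3))
E
```

```text
[0.49770173 0.16095306 0.18335761] x-yaw -174.75315559860056 [ 0.54997407  0.48349184 -0.14204367] 0.028092916277612522
to view pose, tool axes /80mm [-0.954 -2.497 -0.021]
```

Request:
move_arm --steps '[[[-0.2, -0.5, 0], [0, 0, 0], -1], [[-0.4, -1, 0], [0, 0, 0], -1], [[-0.4, -1, 0], [0, 0, 0], -1]]'

```text
clock: 5.8
ee_pos: [0.5391, 0.0811, 0.1837]
tcp_rot: [-0.139, 3.138, -0.001]
force: [-0.2, 0.2, -0.1]
gripper_width: 0.028
gripper_force: 24.9
```

Request:
move_arm --steps '[[[-0.2, -0.5, 0], [0, 0, 0], -1], [[-0.4, -1, 0], [0, 0, 0], -1], [[-0.4, -1, 0], [0, 0, 0], -1]]'

```text
clock: 6.1
ee_pos: [0.5784, 0.0046, 0.1837]
tcp_rot: [-0.14, 3.138, -0.001]
force: [0.3, 0.1, -0.7]
gripper_width: 0.0279
gripper_force: 24.9
```

Request:
move_arm --steps '[[[-0.1, -0.3, 0], [0, 0, 0], -1], [[-0.15, -0.5, 0], [0, 0, 0], -1], [[-0.15, -0.5, 0], [0, 0, 0], -1], [[-0.15, -0.5, 0], [0, 0, 0], -1], [[-0.15, -0.5, 0], [0, 0, 0], -1]]'

```text
clock: 6.6
ee_pos: [0.5924, -0.0299, 0.1842]
tcp_rot: [0.15, -3.138, -0.0]
force: [-0.4, 0.5, -0.4]
gripper_width: 0.0277
gripper_force: 24.9
```

```bash
python3 - <<'E'
from h import *
snap('wrist','w4')
s=r.read_state();R=Ro.from_rotvec(s['tcp_rot']).as_matrix();y=R[:,0];print(s['ee_pos'],'x-yaw',np.degrees(np.arctan2(y[1],y[0])),s['force'])
p=proj('w4',[.52,-.031,.074]);print(p)
cv2.imwrite('pics/w4c.png',cv2.resize(cv2.imread('pics/w4.png'),(800,600),interpolation=cv2.INTER_CUBIC))
E
```

```text
[ 0.59245444 -0.02991695  0.18422139] x-yaw -174.49628728913422 [-0.37971448  0.05890171 -0.26872494]
[293.03323877 114.96291944]
```

View pics/w4c.png

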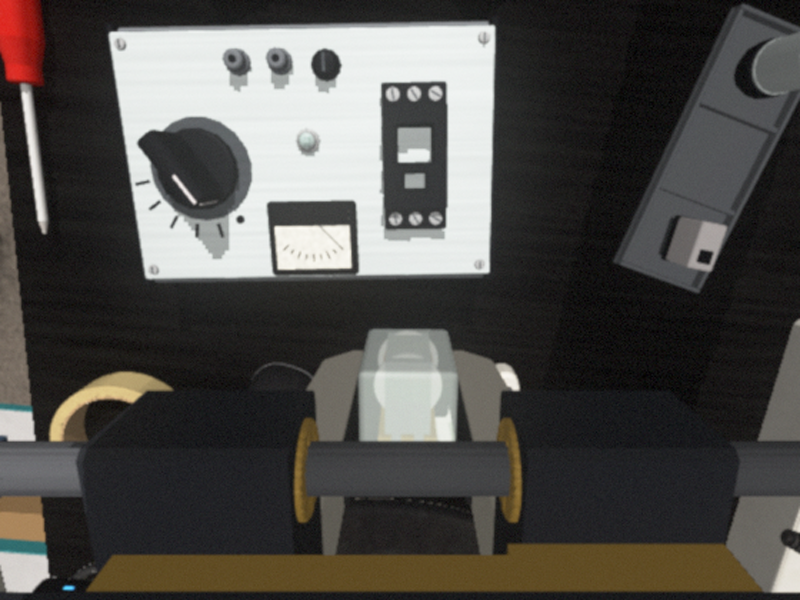

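The view shows the wide slot at about (413,145) in w4c, the narrow slot at (414,181), the knob skirt at (205,168), the pointer line at (185,190), and the off dot at (240,219). The relay is held upright at (408,385). I'll enlarge the socket and knob.

```bash
python3 - <<'E'
from h import *
im=cv2.imread('pics/w4.png');w0=cv2.imread('pics/wrist0.png')
a=cv2.resize(im[50:170,255:325],None,fx=5,fy=5,interpolation=cv2.INTER_CUBIC)   # 350x600
b=cv2.resize(im[70:170,85:185],None,fx=4,fy=4,interpolation=cv2.INTER_CUBIC)  #400x400
c=cv2.resize(w0[200:250,204:304],None,fx=4,fy=4,interpolation=cv2.INTER_CUBIC) #400x200
cv2.imwrite('pics/m1.png',np.hstack([a,np.vstack([b,c])]))
E
```

```text
(no output)
```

View pics/m1.png

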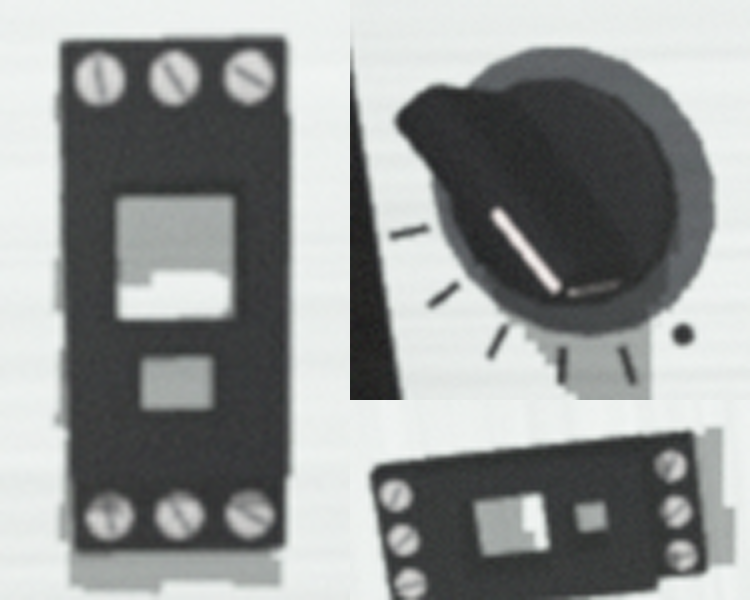

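The crop shows clear rims for the wide slot (116..234, 195..320) and the narrow slot (140..213, 356..410). In the knob inset, the white line runs from (497,210) to (558,290) and down the end face to (620,285), and the off dot is at (683,334).

```bash
python3 - <<'E'
from h import *
A=lambda p:('w4',(255+p[0]/5-.4,50+p[1]/5-.4)); B=lambda p:('w4',(85+(p[0]-350)/4-.375,70+p[1]/4-.375)); C=lambda p:('wrist0',(204+(p[0]-350)/4-.375,200+(p[1]-400)/4-.375))
wa=[(116,195),(233,194),(234,319),(117,320)];na=[(140,356),(213,355),(213,409),(141,410)]
wc=[(475,502),(543,494),(550,549),(484,556)];nc=[(576,505),(603,501),(608,527),(580,531)]
m=lambda l:np.mean(l,0)
print('tri wide',tri([A(m(wa)),C(m(wc))]),'narrow',tri([A(m(na)),C(m(nc))]))
for n,F,w,nn in(('w4',A,wa,na),('w0',C,wc,nc)):
    W=atz(*F(m(w)),.074)[:2];N=atz(*F(m(nn)),.074)[:2];d=N-W
    q=[atz(*F(p),.074)[:2] for p in w]; e=[q[1]-q[0],q[2]-q[1],q[3]-q[2],q[0]-q[3]]
    print(n,'W',W.round(4),'N',N.round(4),'len',np.linalg.norm(d),'yaw',np.degrees(np.arctan2(d[1],d[0])),[(round(np.linalg.norm(k)*1e3,1),round(np.degrees(np.arctan2(k[1],k[0])),1)) for k in e],'mouth',(W+d*7/19).round(4))
print('tri top line inner/outer at z.098:',atz(*B((497,210)),.098).round(4),atz(*B((558,290)),.098).round(4),'foot',atz(*B((620,285)),.067).round(4),'dot',atz(*B((683,334)),.058).round(4))
M=np.array([atz(*B(p),.058)[:2] for p in[(628,366),(562,366),(497,341),(443,295),(409,232)]]);print(M.round(4))
t=np.array([atz(*B(p),.068)[:2] for p in[(575,47),(713,190),(585,333),(450,250),(655,90),(690,270)]])
S=np.c_[2*t,np.ones(len(t))];k=np.linalg.lstsq(S,(t**2).sum(1),rcond=None)[0];print('skirt c',k[:2],np.sqrt(k[2]+k[:2]@k[:2]))
d=np.vstack([atz(*B((683,334)),.058)[:2],M]);k=np.linalg.lstsq(np.c_[2*d,np.ones(6)],(d**2).sum(1),rcond=None)[0];print('mark c',k[:2],[np.degrees(np.arctan2(*(p-k[:2])[::-1])).round(1) for p in d])
c=r.read_state();Rm=Ro.from_rotvec(c['tcp_rot']).as_matrix();print(c['ee_pos'],np.degrees(np.arctan2(Rm[1,0],Rm[0,0])))
# held relay at TCP: project base corners
E
```

```text
tri wide (array([ 0.51015781, -0.03451452,  0.06498724]), [np.float64(0.00019192482647890463), np.float64(0.00019192482647902807)]) narrow (array([ 0.52871174, -0.03237813,  0.06449747]), [np.float64(0.00015965241172422132), np.float64(0.00015965241172430939)])
w4 W [ 0.5103 -0.0345] N [ 0.5283 -0.0325] len 0.018102991784615007 yaw 6.523170866217021 [(np.float64(17.2), np.float64(96.0)), (np.float64(17.7), np.float64(6.7)), (np.float64(17.5), np.float64(-84.0)), (np.float64(17.7), np.float64(-174.3))] mouth [ 0.5169 -0.0338]
w0 W [ 0.5114 -0.0316] N [ 0.5295 -0.0293] len 0.01816582864817355 yaw 7.05659130289038 [(np.float64(15.6), np.float64(7.0)), (np.float64(13.3), np.float64(-84.4)), (np.float64(15.3), np.float64(-173.6)), (np.float64(13.1), np.float64(97.0))] mouth [ 0.5181 -0.0307]
tri top line inner/outer at z.098: [ 0.5361 -0.1483  0.098 ] [ 0.5486 -0.138   0.098 ] foot [ 0.55   -0.1384  0.067 ] dot [ 0.5595 -0.1288  0.058 ]
[[ 0.5671 -0.14  ]
 [ 0.5684 -0.1534]
 [ 0.5646 -0.1665]
 [ 0.5563 -0.1771]
 [ 0.5445 -0.1835]]
skirt c [ 0.53343868 -0.14745386] 0.026525289684915937
mark c [ 0.53511208 -0.15128049] [np.float64(42.6), np.float64(19.5), np.float64(-3.6), np.float64(-27.3), np.float64(-50.6), np.float64(-73.8)]
[ 0.59245444 -0.02991695  0.18422139] -174.49628728913422
```

```bash
cat >> h.py <<'E'
def go(T,yaw=None):
    s=r.read_state();R=Ro.from_rotvec(s['tcp_rot']).as_matrix();y=np.degrees(np.arctan2(R[1,0],R[0,0]))
    print('at',s['ee_pos'].round(4),'yaw',y.round(2),'tilt',R[:2,2].round(4),'F',s['force'].round(1),'M',s['moment'].round(3),'w',s['gripper_width'].round(4),'q6',s['joint_pos'].round(2))
    print('shift',(R.T@(np.array(T)-s['ee_pos'])/.08).round(4),'rz',None if yaw is None else round(-((yaw-y+180)%360-180)/90,4))
E
python3 -c "
from h import *
go([.517,-.0339,.110],-173.4)"
```

```text
Traceback (most recent call last):
  File "h.py", line 22, in go
    print('at',s['ee_pos'].round(4),'yaw',y.round(2),'tilt',R[:2,2].round(4),'F',s['force'].round(1),'M',s['moment'].round(3),'w',s['gripper_width'].round(4),'q6',s['joint_pos'].round(2))
                                                                                                                                  ^^^^^^^^^^^^^^^^^^^^^^^^
AttributeError: 'float' object has no attribute 'round'
```

```bash
sed -i "s/s\['gripper_width'\].round(4)/round(s['gripper_width'],4)/" h.py
python3 -c "
from h import *
go([.517,-.0339,.110],-173.4)"
```

```text
at [ 0.5925 -0.0299  0.1842] yaw -174.5 tilt [-0.0002  0.0002] F [-0.4  0.1 -0.3] M [ 0.069 -0.077  0.022] w 0.0279 q6 [-0.13  0.46  1.57  0.    1.11 -1.8 ]
shift [0.9434 0.0407 0.928 ] rz -0.0122
```

Request:
move_arm --steps '[[[0.4, 0.02, 0], [0, 0, -0.012], -1], [[0.943, 0.04, 0.2], [0, 0, -0.012], -1], [[0.943, 0.04, 0.5], [0, 0, -0.012], -1], [[0.943, 0.04, 0.928], [0, 0, -0.012], -1], [[0.943, 0.04, 0.928], [0, 0, -0.012], -1], [[0.943, 0.04, 0.928], [0, 0, -0.012], -1], [[0.943, 0.04, 0.928], [0, 0, -0.012], -1]]'

```text
clock: 7.35
ee_pos: [0.5183, -0.0347, 0.1115]
tcp_rot: [-0.18, 3.134, -0.001]
force: [-0.4, -0.3, -0.0]
gripper_width: 0.0278
gripper_force: 24.9
```

```bash
python3 -c "
from h import *
snap('wrist','w5');snap('side','s5');snap('scene','sc5')
go([.517,-.0339,.090],-173.4)
a=proj('s5',[.517,-.034,.085]).astype(int);b=proj('sc5',[.517,-.034,.085]).astype(int);print(a,b)
A=cv2.imread('pics/s5.png')[a[1]-37:a[1]+38,a[0]-50:a[0]+50];B=cv2.imread('pics/sc5.png')[b[1]-37:b[1]+38,b[0]-50:b[0]+50]
W=cv2.resize(cv2.imread('pics/w5.png')[140:310,200:370],(300,300),interpolation=2)
W=cv2.copyMakeBorder(W,0,0,0,500,0)
cv2.imwrite('pics/m2.png',np.vstack([np.hstack([cv2.resize(q,(400,300),interpolation=2) for q in(A,B)]),W]))
"
```

```text
at [ 0.518  -0.0348  0.1111] yaw -173.43 tilt [ 0.0018 -0.0003] F [-0.9 -0.1 -0.4] M [ 0.086 -0.067 -0.002] w 0.0277 q6 [-0.16  0.44  1.83 -0.    0.87 -1.84]
shift [0.0115 0.0128 0.264 ] rz -0.0003
[324 218] [334 207]
```

View pics/m2.png

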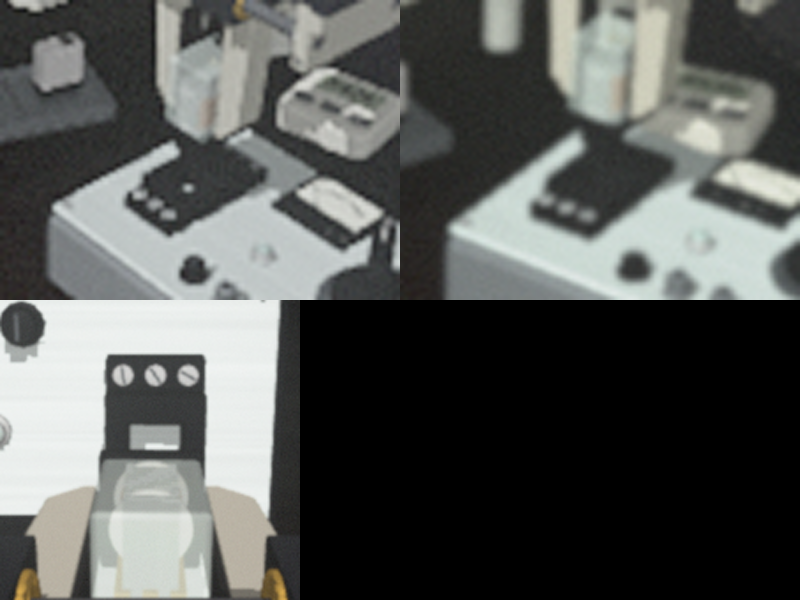

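The mosaic shows the relay upright above the socket, with the base at (153,460) in the wrist crop and the slot centre at (154.5,437). That puts it about 0.8 mm short in y, which agrees with the measured pose error. I'll correct and lower.

Request:
move_arm --steps '[[[0.012, 0.012, 0], [0, 0, 0], -1], [[0.012, 0.012, 0.06], [0, 0, 0], -1], [[0.012, 0.012, 0.12], [0, 0, 0], -1], [[0.012, 0.012, 0.12], [0, 0, 0], -1], [[0.012, 0.012, 0.12], [0, 0, 0], -1]]'

```text
clock: 8.0
ee_pos: [0.5162, -0.034, 0.1002]
tcp_rot: [0.18, -3.136, -0.0]
force: [0.0, -0.8, -0.5]
gripper_width: 0.0281
gripper_force: 24.9
```

```bash
python3 -c "
from h import *
go([.517,-.0339,.090],-173.4)"
```

```text
at [ 0.5162 -0.034   0.1002] yaw -173.44 tilt [-0.0005  0.0001] F [ 0.  -0.8 -0.5] M [ 0.074 -0.049  0.014] w 0.0281 q6 [-0.16  0.45  1.84 -0.    0.85 -1.84]
shift [-0.0104 -0.0002  0.1271] rz -0.0004
```

Request:
move_arm --steps '[[[-0.004, 0, 0.03], [0, 0, 0], -1], [[-0.004, 0, 0.06], [0, 0, 0], -1], [[-0.004, 0, 0.09], [0, 0, 0], -1], [[-0.004, 0, 0.09], [0, 0, 0], -1], [[-0.004, 0, 0.09], [0, 0, 0], -1]]'

```text
clock: 8.5
ee_pos: [0.5166, -0.0339, 0.0931]
tcp_rot: [0.18, -3.136, -0.0]
force: [-0.2, 0.4, 0.2]
gripper_width: 0.0281
gripper_force: 24.9
```

```bash
python3 -c "
from h import *
go([.517,-.0339,.084],-173.4)
for i in range(4):
  r.camera('side');s=r.read_state();print(s['ee_pos'].round(4),s['force'].round(1))"
```

```text
at [ 0.5166 -0.0339  0.0931] yaw -173.44 tilt [-0.0001  0.    ] F [-0.2  0.4  0.2] M [ 0.187 -0.05  -0.026] w 0.0281 q6 [-0.16  0.46  1.84  0.    0.84 -1.84]
shift [-5.100e-03 -1.000e-04  1.142e-01] rz -0.0004
[ 0.5166 -0.0339  0.0932] [-0.4  0.  -0.7]
[ 0.5167 -0.0339  0.0933] [ 0.5 -0.1 -0.2]
[ 0.5166 -0.0339  0.0933] [-0.1 -0.2 -1.1]
[ 0.5166 -0.0339  0.0933] [-0.5  0.5 -1. ]
```

The TCP is about 2.5 mm below prong-tip contact height and there is no force, so the prongs are entering the slots.

Request:
move_arm --steps '[[[0, 0, 0.03], [0, 0, 0], -1], [[0, 0, 0.06], [0, 0, 0], -1], [[0, 0, 0.09], [0, 0, 0], -1], [[0, 0, 0.11], [0, 0, 0], -1], [[0, 0, 0.125], [0, 0, 0], -1], [[0, 0, 0.125], [0, 0, 0], -1]]'

```text
clock: 9.3
ee_pos: [0.5165, -0.0339, 0.0835]
tcp_rot: [0.18, -3.136, -0.0]
force: [-3.0, 0.5, 4.5]
gripper_width: 0.0278
gripper_force: 24.9
```

Request:
move_arm --steps '[[[0, 0, 0.01], [0, 0, 0], -1], [[0, 0, 0.01], [0, 0, 0], -1], [[0, 0, 0.01], [0, 0, 0], -1]]'

```text
clock: 9.6
ee_pos: [0.5166, -0.0339, 0.0834]
tcp_rot: [0.18, -3.136, 0.0]
force: [-7.2, 0.1, 16.6]
gripper_width: 0.028
gripper_force: 24.9
```

It stopped firmly at z=0.0834 with 16 N pushing back, and fully home was expected at about 0.0836. I'll release it and retreat upward.

Request:
move_arm --steps '[[[0, 0, -0.01], [0, 0, 0], -1], [[0, 0, -0.01], [0, 0, 0], 0.2], [[0, 0, -0.01], [0, 0, 0], 0.2], [[0, 0, -0.01], [0, 0, 0], 0.2], [[0, 0, -0.01], [0, 0, 0], 0.2], [[0, 0, -0.4], [0, 0, 0], 0.2], [[0, 0, -0.9], [0, 0, 0], 0.2], [[0, 0, -1], [0, 0, 0], 0.2]]'

```text
clock: 10.4
ee_pos: [0.5183, -0.0342, 0.166]
tcp_rot: [-0.18, 3.131, -0.002]
force: [0.4, 0.1, -0.3]
gripper_width: 0.0557
gripper_force: 0.0
```

```bash
python3 -c "
from h import *
snap('side','s6');snap('wrist','w6')
go([.575,-.115,.19],-139.5)"
```

```text
at [ 0.5172 -0.034   0.1635] yaw -173.43 tilt [ 0.0026 -0.0004] F [-0.3  0.7  0.3] M [ 0.076 -0.102  0.035] w 0.0559 q6 [-0.16  0.36  1.79  0.    0.99 -1.84]
shift [-0.6024 -1.0883 -0.3296] rz -0.377
```

Request:
move_arm --steps '[[[-0.15, -0.3, -0.2], [0, 0, 0], 0.2], [[-0.3, -0.55, -0.33], [0, 0, 0], 0.2], [[-0.3, -0.55, -0.33], [0, 0, 0], 0.2]]'

```text
clock: 10.8
ee_pos: [0.5466, -0.0765, 0.1884]
tcp_rot: [-0.178, 3.136, -0.001]
force: [-0.7, 0.7, -0.2]
gripper_width: 0.0555
gripper_force: 0.0
```

Request:
move_arm --steps '[[[-0.15, -0.27, 0], [0, 0, -0.09], 0.0], [[-0.3, -0.54, 0], [0, 0, -0.18], 0.0], [[-0.3, -0.54, 0], [0, 0, -0.27], 0.0], [[-0.3, -0.54, 0], [0, 0, -0.36], 0.0], [[-0.3, -0.54, 0], [0, 0, -0.377], 0.0], [[-0.3, -0.54, 0], [0, 0, -0.377], 0.0], [[-0.3, -0.54, 0], [0, 0, -0.377], 0.0]]'

```text
clock: 11.5
ee_pos: [0.5739, -0.1147, 0.1882]
tcp_rot: [1.083, -2.948, -0.001]
force: [-0.4, 1.0, -0.3]
gripper_width: 0.0466
gripper_force: 0.0
```

```bash
python3 -c "
from h import *
snap('wrist','w7')
go([.5337,-.1511,.12],-139.5)
C=np.load('pics/w7.npz');print('cam',-C['R'].T@C['t'])
p=proj('w7',[.534,-.151,.085]).astype(int);q=proj('w7',[.517,-.034,.1]).astype(int);print(p,q)
im=cv2.imread('pics/w7.png')
y0=max(p[1]-65,0);x0=max(p[0]-65,0);print('k0',x0,y0)
k=cv2.resize(im[y0:y0+130,x0:x0+130],(520,520),interpolation=2)
a=proj('s6',[.517,-.034,.085]).astype(int);s=cv2.resize(cv2.imread('pics/s6.png')[a[1]-37:a[1]+28,a[0]-35:a[0]+35],(280,260),interpolation=2)
y1=min(max(q[1]-32,0),355);x1=min(max(q[0]-35,0),490);w=cv2.resize(im[y1:y1+65,x1:x1+70],(280,260),interpolation=2)
cv2.imwrite('pics/m3.png',np.hstack([k,np.vstack([s,w])]))
"
```

```text
at [ 0.574  -0.1148  0.1884] yaw -139.64 tilt [-0.0006  0.0002] F [ 0.8 -0.6 -0. ] M [ 0.131 -0.051 -0.03 ] w 0.0467 q6 [-0.28  0.45  1.59  0.    1.11 -2.55]
shift [ 0.6779 -0.0196  0.855 ] rz -0.0015
cam [ 0.51879052 -0.16114809  0.35442819]
[281 140] [416 227]
k0 216 75
```

View pics/m3.png

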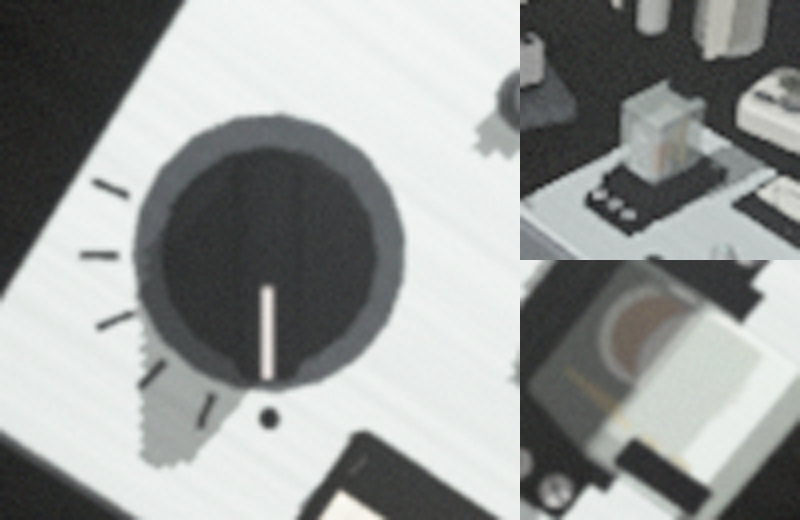

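The tenth picture shows the relay seated flush and upright in the socket. The pointer line at (267,287) to (267,378) points at the off dot at (269,418), so the selector is still at off. The bar is parallel to the image vertical, in line with the tool.

```bash
python3 -c "
from h import *
B=lambda p:('w7',(216+p[0]/4-.375,75+p[1]/4-.375))
a,b=atz(*B((267,287)),.098),atz(*B((267,378)),.098);d=b-a;print(a.round(4),b.round(4),np.linalg.norm(d),'yaw',np.degrees(np.arctan2(d[1],d[0])))
D=atz(*B((269,418)),.058);print('dot',D)
d/=np.linalg.norm(d);print('centre from outer end -20mm',(b-.020*d).round(4))
M=np.array([D[:2]]+[atz(*B(p),.058)[:2] for p in[(206,411),(152,374),(115,320),(99,255),(111,187)]])
k=np.linalg.lstsq(np.c_[2*M,np.ones(6)],(M**2).sum(1),rcond=None)[0][:2];print('marks centre',k,[np.degrees(np.arctan2(*(p-k)[::-1])).round(1) for p in M])
c=atz(*B((269,255)),.068);print('skirt/dark disc centre',c)
go([.5335,-.1510,.13],-139.3)"
```

```text
[ 0.5363 -0.1485  0.098 ] [ 0.5486 -0.1381  0.098 ] 0.016200525588359067 yaw 40.23361088203545
dot [ 0.55945423 -0.12869462  0.058     ]
centre from outer end -20mm [ 0.5334 -0.151   0.098 ]
marks centre [ 0.53471521 -0.15100248] [np.float64(42.0), np.float64(19.3), np.float64(-3.8), np.float64(-26.9), np.float64(-50.2), np.float64(-73.8)]
skirt/dark disc centre [ 0.53330583 -0.15076752  0.068     ]
at [ 0.574  -0.1148  0.1884] yaw -139.64 tilt [-0.0006  0.0002] F [ 0.8 -0.6 -0. ] M [ 0.131 -0.051 -0.03 ] w 0.0467 q6 [-0.28  0.45  1.59  0.    1.11 -2.55]
shift [ 0.679  -0.0169  0.73  ] rz -0.0037
```

Request:
move_arm --steps '[[[0.35, -0.01, 0.3], [0, 0, 0], 0], [[0.679, -0.018, 0.73], [0, 0, 0], 0], [[0.679, -0.018, 0.73], [0, 0, 0], 0], [[0.679, -0.018, 0.73], [0, 0, 0], 0], [[0.679, -0.018, 0.73], [0, 0, 0], 0], [[0.679, -0.018, 0.73], [0, 0, 0], 0]]'

```text
clock: 12.15
ee_pos: [0.535, -0.1512, 0.1315]
tcp_rot: [-1.087, 2.946, -0.002]
force: [0.1, 0.4, 0.5]
gripper_width: 0.0467
gripper_force: 0.0
```

```bash
python3 -c "
from h import *
for i in range(2): r.camera('side')
go([.5336,-.1509,.072],-139.6)"
```

```text
at [ 0.5346 -0.1512  0.1311] yaw -139.48 tilt [ 0.0013 -0.0005] F [0.6 0.3 0.9] M [ 0.174 -0.022  0.03 ] w 0.0466 q6 [-0.36  0.47  1.72  0.    0.96 -2.64]
shift [0.0077 0.0117 0.7391] rz 0.0013
```

Request:
move_arm --steps '[[[0.007, 0.01, 0.3], [0, 0, 0], 0], [[0.007, 0.01, 0.6], [0, 0, 0], 0], [[0.007, 0.01, 0.735], [0, 0, 0], 0], [[0.007, 0.01, 0.735], [0, 0, 0], 0], [[0.007, 0.01, 0.735], [0, 0, 0], 0], [[0.007, 0.01, 0.735], [0, 0, 0], 0]]' --grip_force 40

```text
clock: 12.85
ee_pos: [0.5336, -0.1514, 0.0727]
tcp_rot: [-1.087, 2.946, -0.002]
force: [0.8, -0.3, 0.2]
gripper_width: 0.0465
gripper_force: 0.0
```

```bash
python3 -c "
from h import *
for i in range(2): r.camera('side')
go([.5336,-.1509,.072],-139.6)"
```

```text
at [ 0.5334 -0.1514  0.0725] yaw -139.51 tilt [ 0.0014 -0.0005] F [ 0.1 -0.7 -0.3] M [ 0.134 -0.027 -0.003] w 0.0466 q6 [-0.36  0.55  1.76 -0.    0.83 -2.64]
shift [-0.0055  0.003   0.0061] rz 0.001
```

Well centred, so I'll close on the bar.

Request:
move_arm --steps '[[[-0.005, 0.003, 0], [0, 0, 0], -1], [[-0.005, 0.003, 0], [0, 0, 0], -1], [[-0.005, 0.003, 0], [0, 0, 0], -1], [[-0.005, 0.003, 0], [0, 0, 0], -1], [[-0.005, 0.003, 0], [0, 0, 0], -1], [[-0.005, 0.003, 0], [0, 0, 0], -1], [[-0.005, 0.003, 0], [0, 0, 0], -1], [[-0.005, 0.003, 0], [0, 0, 0], -1]]'

```text
clock: 13.75
ee_pos: [0.5335, -0.1511, 0.0717]
tcp_rot: [-1.087, 2.947, -0.001]
force: [2.5, -4.4, -2.6]
gripper_width: 0.0117
gripper_force: 40.0
```

```bash
python3 -c "
from h import *
for i in range(2): r.camera('side')
go([.5336,-.1509,.072],-139.6)"
```

```text
at [ 0.5335 -0.1512  0.0717] yaw -139.51 tilt [ 0.001  -0.0007] F [ 3.8 -5.3 -3.1] M [-0.681 -0.515 -0.081] w 0.0117 q6 [-0.36  0.55  1.76 -0.    0.83 -2.64]
shift [-0.0031  0.0017 -0.004 ] rz 0.001
```

Request:
move_arm --steps '[[[0, -0.004, 0], [0, 0, 0.05], -1], [[0, -0.004, 0], [0, 0, 0.1], -1], [[0, -0.004, 0], [0, 0, 0.15], -1], [[0, -0.004, 0], [0, 0, 0.2], -1], [[0, -0.004, 0], [0, 0, 0.25], -1], [[0, -0.004, 0], [0, 0, 0.25], -1], [[0, -0.004, 0], [0, 0, 0.25], -1]]'

```text
clock: 14.55
ee_pos: [0.5332, -0.1507, 0.0716]
tcp_rot: [0.495, -3.102, -0.001]
force: [0.2, 2.1, 2.3]
gripper_width: 0.0112
gripper_force: 40.0
```

```bash
python3 -c "
from h import *
snap('side','s8')
go([.5336,-.1509,.072],-139.5-22.5)"
```

```text
at [ 0.5331 -0.1506  0.0716] yaw -161.88 tilt [-0.0005  0.0005] F [-0.4  1.9  2.1] M [ 0.638 -0.121 -0.018] w 0.012 q6 [-0.36  0.55  1.76  0.    0.83 -2.25]
shift [-0.0044 -0.0049 -0.0049] rz 0.0014
```

Request:
move_arm --steps '[[[0, 0, 0], [0, 0, 0.05], -1], [[0, 0, 0], [0, 0, 0.1], -1], [[0, 0, 0], [0, 0, 0.15], -1], [[0, 0, 0], [0, 0, 0.2], -1], [[0, 0, 0], [0, 0, 0.25], -1], [[0, 0, 0], [0, 0, 0.25], -1], [[0, 0, 0], [0, 0, 0.25], -1]]'

```text
clock: 15.3
ee_pos: [0.5331, -0.1501, 0.0716]
tcp_rot: [-0.121, -3.139, -0.002]
force: [-0.4, 7.3, 2.7]
gripper_width: 0.0118
gripper_force: 40.0
```

Request:
move_arm --steps '[[[0, 0, 0], [0, 0, 0.05], -1], [[0, 0, 0], [0, 0, 0.1], -1], [[0, 0, 0], [0, 0, 0.15], -1], [[0, 0, 0], [0, 0, 0.2], -1], [[0, 0, 0], [0, 0, 0.25], -1], [[0, 0, 0], [0, 0, 0.25], -1], [[0, 0, 0], [0, 0, 0.25], -1]]'

```text
clock: 16.0
ee_pos: [0.5333, -0.1495, 0.0716]
tcp_rot: [-0.731, -3.054, -0.003]
force: [1.9, 11.7, 3.6]
gripper_width: 0.0117
gripper_force: 40.0
```

```bash
python3 -c "
from h import *
snap('side','s9');c=snap('wrist','w9')
go([.5336,-.1509,.072],-139.5-67.5)
# bar direction seen by wrist cam: white line on top, z=.098, near pads
im=c['frame'].astype(int);p=proj('w9',[.5336,-.1509,.098]);print(p)
for ang in range(-45,60,3):
  q=[proj('w9',[.5336+l*np.cos(np.radians(ang)),-.1509+l*np.sin(np.radians(ang)),.098]) for l in np.linspace(.005,.018,14)]
  v=np.mean([im[int(round(a[1])),int(round(a[0]))].mean() for a in q if 0<=a[1]<419.5 and 0<=a[0]<559.5] or [0]);print(ang,round(v),end='; ')
"
```

```text
at [ 0.5333 -0.1494  0.0716] yaw 153.08 tilt [-0.0003  0.0024] F [ 2.1 11.1  3.2] M [ 2.2   -0.503  0.123] w 0.0118 q6 [-0.36  0.55  1.76  0.    0.83 -1.46]
shift [-0.0117 -0.0146 -0.0048] rz 0.0009
[283.77706967 290.01537103]
-45 75; -42 75; -39 76; -36 78; -33 84; -30 92; -27 109; -24 113; -21 118; -18 117; -15 103; -12 92; -9 85; -6 76; -3 76; 0 70; 3 69; 6 67; 9 66; 12 63; 15 60; 18 57; 21 56; 24 64; 27 75; 30 85; 33 92; 36 95; 39 100; 42 93; 45 94; 48 90; 51 90; 54 90; 57 91;
```

```bash
python3 -c "
from h import *
g=cv2.cvtColor(cv2.imread('pics/w9.png'),6)
for l in(-.02,0,.004,.020):
  print(l,[proj('w9',[.5338+l*np.cos(np.radians(a)),-.1495+l*np.sin(np.radians(a)),.098]).round(1) for a in(-27,)])
print('cols',list(range(264,308,2)))
for y in range(256,346,3): print(y,*g[y,264:308:2])
"
```

```text
-0.02 [array([287. , 245.3])]
0 [array([286.9, 289.1])]
0.004 [array([286.9, 297.4])]
0.02 [array([286.8, 329.9])]
cols [264, 266, 268, 270, 272, 274, 276, 278, 280, 282, 284, 286, 288, 290, 292, 294, 296, 298, 300, 302, 304, 306]
256 173 173 163 65 42 48 43 47 44 43 47 46 47 45 44 44 42 43 49 110 168 171
259 172 172 151 54 44 41 46 44 42 47 42 45 44 45 46 39 42 40 41 103 145 174
262 173 171 138 50 44 46 43 46 47 43 44 46 41 43 47 43 46 36 42 129 171 173
265 173 174 121 46 42 44 44 44 45 44 45 45 46 43 42 44 41 38 40 121 170 176
268 173 171 100 45 41 42 42 44 42 44 44 45 43 43 45 43 43 34 42 105 169 173
271 169 167 73 43 38 41 46 46 43 41 42 42 47 40 48 43 43 38 46 80 169 171
274 170 160 62 43 39 36 41 41 43 41 43 45 43 42 38 42 36 38 45 56 165 172
277 171 148 49 36 32 38 42 42 41 44 44 42 41 42 43 41 41 35 46 56 153 172
280 174 137 45 31 32 36 36 43 42 39 42 39 39 41 44 37 38 33 44 47 131 171
283 171 120 44 39 34 39 30 39 39 43 40 41 39 42 40 41 37 32 40 46 118 171
286 171 99 43 35 34 33 33 34 38 41 38 41 41 43 39 42 39 35 35 43 102 170
289 169 72 43 35 30 34 33 36 33 35 40 40 38 38
[... 786 characters left out ...]
6 108 110 107 108 107 105 107 105 108 107 105 109 105 108 107 106 109 107 110 110
325 113 111 111 111 110 110 112 112 113 112 114 111 113 113 109 112 111 111 110 113 115 112
328 114 113 113 113 114 115 112 114 113 115 116 112 113 117 115 113 114 115 115 114 115 114
331 113 115 114 113 114 114 116 111 113 115 114 113 115 114 115 112 113 116 112 113 113 114
334 107 107 107 110 109 108 106 106 108 107 109 108 106 108 111 110 111 108 111 107 108 109
337 82 104 106 105 105 103 106 106 108 107 105 105 105 110 106 107 108 105 104 107 108 106
340 69 90 103 104 106 104 101 103 101 102 103 101 101 101 104 103 101 105 105 105 105 103
343 88 91 86 87 91 86 89 88 90 91 91 88 89 89 89 89 92 91 89 93 90 92
```

The white line in w9 is at columns 285–286, rows 298–307, parallel to the tool's x axis, and the tool stands at -27.0° for the pointer. That is 67.5° clockwise of off, which is the third stop. I'm handing in while still holding it.

```bash
python3 -c "
from h import *
go([.5336,-.1509,.072],153)
print(r.finish_job())"
```

```text
at [ 0.5333 -0.1494  0.0716] yaw 153.08 tilt [-0.0003  0.0024] F [ 2.1 11.1  3.2] M [ 2.2   -0.503  0.123] w 0.0118 q6 [-0.36  0.55  1.76  0.    0.83 -1.46]
shift [-0.0117 -0.0146 -0.0048] rz 0.0009
the job is handed in; nothing more can be done
None
```

The job is handed in at about 16 s: the two-prong relay is fully home in the tester socket and released, and the gripper is holding the selector at the third stop (67.5° from off, confirmed by measured angle, not by feeling the clicks).

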